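# Turn the instrument cover plate over onto the cork pad with the lifter

### The arm

A 7-joint arm with a two-finger parallel gripper is mounted at the origin on the work surface. World frame = base frame: x ahead of the robot, y to its left, z up, the work surface at z = 0. Lengths are in m, angles in degrees, forces in N, time in s.
With the tool pointing down it reaches from about 0.425 to 0.875 m from the base axis. Payload 4.7 kg.
Tool frame: the origin (TCP) lies between the finger pads; the fingertips stand 8 mm ahead of it and the grasp point (between the pads) lies 11 mm behind it (env.tip_extent is the distance from the TCP to the fingertips, in m); z points along the fingers, y is the line along which they close (so a half turn about z gives the same grasp; the last joint's range is limited). The gripper opens to 87 mm and grips with 3 to 60 N. Pads are 19 mm wide; open, the fingers measure 117 mm over their backs; the gripper's body (75 mm by 190 mm) begins 51 mm behind the grasp point.
Start: joints at [-71.843, 18.392, -4.016, 83.108, 1.295, 78.541, -3.26], TCP at [0.194, 0.62, 0.231] pointing down, gripper open.
Joint ranges: [-163.93, 163.93], [-17.29, 119.83], [-79.2, 71.16], [3.27, 140.29], [-89.18, 269.18], [5.43, 117.66], [-154.24, 154.24]. Speed limits (degrees/s): [147.25, 147.25, 180, 180, 180, 180, 180].

### API

Orientations are given as [roll, pitch, yaw] about the fixed x, y, z axes, in that order (R = Rz(yaw) Ry(pitch) Rx(roll)).
In Python, from cell import sensors, vision, workorder, env gives the robot as it stands.
- The arm moves only by the tool drive_tool, never from a script. Its argument "moves" is a list of rows, each an object of numbers: "x", "y", "z": the shift along the tool's x, y, z in mm; "rx", "ry", "rz": the turn, a rotation vector about the tool's x, y, z in rad; "fingers": the closure, from -1 (fully open) to 1 (shut). In form: [{"x": .., "y": .., "z": .., "rx": .., "ry": .., "rz": .., "fingers": ..}, ...]. A call has 1 to 20 rows; each row is the pose to reach, as a shift and turn from the pose commanded when the call began, along the tool's axes at that moment; what a row does not reach only later rows make up. A row lasts 1/8 s, in which the tool goes at most 62.5 mm and 10.7 degrees, less where a joint would pass 70% of its speed; a pose out of reach is approached as far as the arm can. A call with a gripper value outside its range is refused whole. The fingers move at their own pace and stop on an object; "force" is the grip in N (left out, the last holds). Time passes only in rows, so rows that repeat a pose let the fingers close. It gives the time, the measured TCP pose, the force, the opening and the grip force at its end, in the units of the state.
- sensors.get_obs(): the state, without advancing time (a new reading comes with each control period).
- vision.read_camera(name): name is "scene" or "top" or "wrist"; returns a dict with "image" (420x560x3 uint8, red, green, blue), "fx", "fy", "cx", "cy" (pixels), "k1" (the pictures are not rectified: a ray, as slopes to the right and down, at radius r is drawn at 1 + k1 r^2 times it, then the intrinsics apply), "R" (3x3) and "t" (3): a world point X has camera coordinates R X + t. Camera axes: x right, y down, z forward; pixel columns grow to the right and rows downward; lengths in m; the calibration is good to about 2 mm. A picture is of the moment at which its call begins. There is no depth.
- workorder.sign_off(): hands the job in; it is judged then, once.
The state is a dict: "time_s": time; "qpos": joint angles; "joint_velocities": joint speeds; "effort": joint torques, N m; "tool_pos": TCP position; "tool_rot": TCP orientation; "force": force on the tool from outside, world axes, zero at the start; "wrist_torque": the same for the moment, N m; "grip_width": finger opening in m; "grasp_force": force on a finger pad.
Only numpy, scipy, OpenCV 4.12 (cv2) and the standard library are available. Lean on these libraries where they do the work, as an engineer would, in place of code of your own. Each camera call takes 0.05 s, during which the arm holds its last target. There are 200 camera calls.

### The job

The aluminium cover plate lies with its round register down on the rubber bench mat. Take the flat lifter from its rest, slide the blade under the plate's edge that faces away from the cork pad, push the plate snug against the pad's edge and lever it over so that it lies flat on the cork with the register on top, ready for its new gasket; touch the plate with nothing but the lifter and bear only lightly on plate and mat, as both mark easily. Then lay the lifter back in its rest, the same way up, and leave the other things on the bench where they are.

Things in the scene. Friction and masses are not known exactly. Their poses are not given: they have to be found in the camera images.
- mat: black rubber mat, 260 x 180 mm, fixed. Origin: middle of its underside; x along the 260 mm side, away from the robot. On its +x half a cork pad, 100 mm (x) by 150 mm (y), 6 mm thick, sticks firmly to the mat, square to it and centred in y. Its place along x varies and is not measured: its near edge, a square 6 mm step, is 8 to 48 mm beyond the plate's far edge
- mat_top (a point): middle of the mat's top face, 8 mm above the mat's origin and 4 to 8 mm above the bench (the mat is let in a little). Pushing the free plate along the mat takes about 1 N; at the pad's step it stops dead, and a push of 4 to 8 N there makes it snug. Levered up against the step it cannot slip and comes down on the cork
- plate: aluminium cover plate: flange 64 x 64 x 4 mm, corners clipped by 10 mm, and in the middle of one face a round register, 40 mm across, 2.5 mm high. 48 to 90 g. Starts register down, sides within 0.1 rad of the mat's; its rim overhangs the register by 12 mm, 2.5 mm clear of the mat. Origin: middle of the register's face; z out through the smooth face (up at the start); x, y square to the sides
- plate_smooth (a point): middle of the plate's smooth face, 6.5 mm from its origin along z; on top at the start, underneath on the cork once the plate is turned over (its origin is then 12.5 mm above the mat top). Levering with the tip jammed in the corner of rim and register can pinch hard; with the tip drawn back some 4 mm from the register the rim lifts freely
- lifter: hand lifter, 90 g: black flat-sided handle 90 mm long (x), 16 wide (y), 20 high (z), and ahead of it (+x) a steel blade 50 mm long, 30 wide, 2 thick. The blade rises 20 degrees above the handle line towards its tip: with the handle raised 27 degrees, tip down, it meets the mat at 7 degrees. Origin: middle of the handle. Starts level in its rest
- lifter_tip (a point): middle of the blade's lower front edge, 104 mm ahead of (+x) and 1 mm below the lifter's origin; axes as the lifter's. Bearing lightly means under 12 N between lifter and plate and between lifter and mat. A blade held steeper than about 10 degrees lifts the rim so far that its tip may ride on under the register
- stand: wooden rest of the lifter, fixed; base 110 x 56 x 10 mm, on it two posts 68 mm apart along x, 12 mm thick and 46 mm wide, with open notches at the top. The handle lies along x in both notches, its origin 52 mm above the bench and within 4 mm of the middle; between the posts it is free to be gripped from above. Origin: middle of the underside
- notches (a point): midway between the two notches of the rest at the height of their floors, 42 mm above the bench. The notches are 20 mm wide at the floor and flare to 33 mm at the top, 18 mm higher
- indicator: matte black airspeed indicator standing on its back, dial up, 83 mm square bezel, 80 mm round case, 72 mm tall; leave alone. Origin: centre of its underside
- union: brass union fitting standing on end, 27 mm across, 44 mm tall; leave alone. Origin: centre of its underside
- screw_dish: small round steel dish of screws, 72 mm across, 18 mm high; leave alone. Origin: centre of its underside

How it is judged (in metres and radians):
On the way, in this order (a step that is already met when the one before it is completed fails the run):
1. with the tip of its blade under the rim of the plate, which still lies register down, the lifter holds the plate snug against the edge of the cork pad (plate presses on mat and pad with over 2 N) (horizontal distance between lifter_tip and plate below 0.029 m and z of lifter_tip in the frame of plate below 0.003 m and angle between plate's own z axis and vertical below 0.35 rad and contact force between plate and mat above 2 N), for 0.1 s.
2. the lifter carries the plate up on edge, tilted between 46 and 86 degrees (angle between plate's own z axis and vertical between 0.8 and 1.5 rad and contact force between lifter and plate above 0.05 N), for 0.1 s.
At the end, for the whole second after the job is handed in: the plate lies still and flat (within 4.5 degrees) on the cork pad with its register up (origin 10.5 to 14.5 mm above the mat's top face); the lifter lies still and upright in both notches of its rest, within 12 mm along and 8 mm across of the middle (angle between plate's own z axis and vertical above 3.06 rad and z of plate in the frame of mat between 0.0185 and 0.0225 m and linear speed of each of plate, lifter below 0.01 m/s and z of lifter in the frame of stand between 0.049 and 0.055 m and x of lifter in the frame of stand between -0.012 and 0.012 m and y of lifter in the frame of stand between -0.008 and 0.008 m and angle between lifter's own z axis and vertical below 0.1 rad and angle between the x axis of lifter and the x axis of stand, either way round below 0.15 rad); the robot touches nothing.
It fails at once if the gripper or the arm touches the plate (contact force between any of the fingers, the arm and plate above 0.3 N).
It fails at once if lifter and plate press on one another with more than 12 N (contact force between lifter and plate above 12 N).
It fails at once if lifter and mat press on one another with more than 12 N (contact force between lifter and mat above 12 N).
It fails at once if the indicator, the union or the screw dish is moved by more than 10 mm (distance of any of indicator, union, screw_dish from where it was at the start of the episode above 0.01 m).
It also fails if it takes over 61 s, if anything falls off the work surface, if the arm or the gripper's body presses on something with over 40 N, if the wrist force passes 120 N, or if a joint passes its speed limit or range.

## Working session

There is one attempt and no reset: what is moved stays moved. The work goes in short steps, Python scripts to look and compute and a tool call to move; the robot and the scene stay as the last step left them, time stands still between calls to the robot, and variables do not carry over. Pictures are saved under pics/ and viewed, at most 10 in all, crops included, and the job is handed in when it is done.

Besides the shell and the picture viewer there is one more tool, called after "Emit:" as name(argument=value, ...) on one line, values as JSON. drive_tool: Moves the arm, as the interface text tells. Its arguments: {"type":"object","properties":{"moves":{"type":"array"},"force":{"type":"number"}},"required":["moves"]}

```bash
ls; mkdir -p pics; python3 - <<'E'
from cell import sensors, vision, env
import cv2
o=sensors.get_obs(); print(o)
for n in ("top","scene"):
    c=vision.read_camera(n); cv2.imwrite(f"pics/{n}0.png",c["image"][:,:,::-1]); print(n,c["fx"],c["fy"],c["cx"],c["cy"],c["k1"],c["R"],c["t"])
E
```

```text
pics
{'time_s': 0.0, 'qpos': array([-71.84273133,  18.4394476 ,  -4.01324186,  83.1760156 ,
         1.29487567,  78.54131804,  -3.25953418]), 'joint_velocities': array([-0.06085115,  0.03620378, -0.09500898,  0.08624276, -0.05580558,
       -0.03029696, -0.04480855]), 'effort': array([ 4.11750925e-04, -4.91276872e+01, -4.03775359e-01, -3.12528992e+01,
       -6.39540888e-02,  4.35813633e-02,  1.71979000e-04]), 'tool_pos': array([0.19373577, 0.61987913, 0.22944704]), 'tool_rot': array([-1.79888448e+02,  6.44789792e-03,  1.62650780e+02]), 'force': array([-0.85056441,  0.36884558,  0.23044574]), 'wrist_torque': array([0.02230967, 0.02796437, 0.00793464]), 'grasp_force': 0.0, 'grip_width': 0.08699994417646151}
top 527.3571264753574 527.3571264753574 281.0135226879706 216.86325342101674 -0.20684284200769032 [[ 0.02965131 -0.99947479 -0.01307453]
 [-0.9991858  -0.02927964 -0.02775676]
 [ 0.02735936  0.01388691 -0.9995292 ]] [-0.01572296  0.57426347  1.07365847]
scene 417.47455283720507 417.47455283720507 275.31199083358086 213.39243962886434 -0.03564107526325746 [[-0.2929893   0.95611263 -0.00243039]
 [ 0.70231192  0.21348886 -0.6791027 ]
 [-0.64877981 -0.20067672 -0.73403925]] [ 0.18121281 -0.36248372  1.17946385]
```

View pics/top0.png

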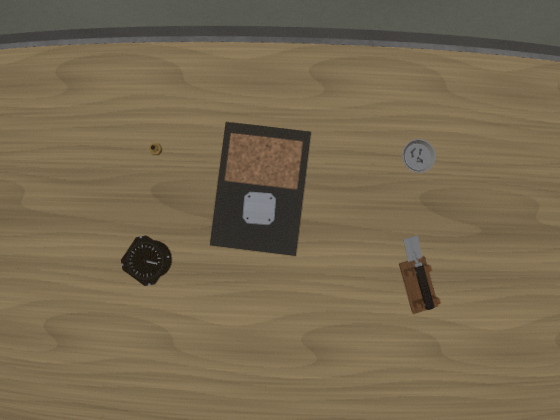

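View pics/scene0.png

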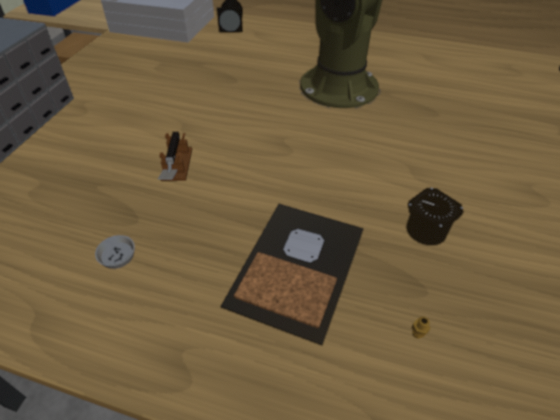

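The top view shows the mat with cork at (264,161), the plate at (259,208), the lifter in its rest at about (418,280) with the blade up (+x), the dish at (419,156), the union at (156,149) and the indicator at (146,260). The scene view agrees with this. Next I measure the poses.

```bash
cat > h.py <<'E'
import numpy as np, cv2
def ray(c,px):
    px=np.atleast_2d(np.float64(px))
    # picture = ray*(1+k1 r^2): plain opencv k1 model
    K=np.array([[c["fx"],0,c["cx"]],[0,c["fy"],c["cy"]],[0,0,1]])
    u=cv2.undistortPointsIter(px[:,None],K,np.array([c["k1"],0,0,0.]),None,None,(3,100,1e-10))[:,0]
    R=np.array(c["R"]);t=np.array(c["t"]); return -R.T@t, np.c_[u,np.ones(len(u))]@R
def onplane(c,px,z):
    C,d=ray(c,px); return C+d*((z-C[2])/d[:,2])[:,None]
def proj(c,X):
    K=np.array([[c["fx"],0,c["cx"]],[0,c["fy"],c["cy"]],[0,0,1]])
    return cv2.projectPoints(np.float64(np.atleast_2d(X)),cv2.Rodrigues(np.array(c["R"]))[0],np.array(c["t"]),K,np.array([c["k1"],0,0,0.]))[0][:,0]
def biggest(mask,roi):
    m=np.zeros_like(mask); x0,y0,x1,y1=roi; m[y0:y1,x0:x1]=mask[y0:y1,x0:x1]
    cs,_=cv2.findContours(m,cv2.RETR_EXTERNAL,cv2.CHAIN_APPROX_NONE); return max(cs,key=cv2.contourArea)[:,0].astype(float)
def rect(P):
    (cx,cy),(w,h),a=cv2.minAreaRect(np.float32(P[:,:2]*1000)); return round(cx,1),round(cy,1),round(w,1),round(h,1),round(a,1)
def cam(name):
    from cell import vision
    c=vision.read_camera(name); c["hsv"]=cv2.cvtColor(c["image"],cv2.COLOR_RGB2HSV); return c
E
python3 - <<'E'
from h import *
c=cam("top");H,S,V=[c["hsv"][:,:,i] for i in range(3)]
for n,p in dict(plate=(259,208),cork=(264,161),mat=(230,230),wood=(350,200),blade=(413,245),handle=(425,290),stand=(410,290)).items(): print(n,c["hsv"][p[1],p[0]])
mp=((S<60)&(V>110)).astype(np.uint8)
print("plate",rect(onplane(c,biggest(mp,(205,120,315,258)),.0125)))
ck=((S>90)&(V>60)).astype(np.uint8)
print("cork",rect(onplane(c,biggest(ck,(222,128,306,194)),.012)))
mt=(V<60).astype(np.uint8)
print("mat",rect(onplane(c,biggest(mt,(205,115,320,262)),.006)))
print("blade",rect(onplane(c,biggest(mp,(395,230,430,275)),.058)))
hd=((V<45)).astype(np.uint8)
k=biggest(hd,(395,250,445,320));print("handle",rect(onplane(c,k,.062)),k.min(0),k.max(0))
E
```

```text
plate [113  16 142]
cork [ 13 105 117]
mat [30 37 48]
wood [ 19  91 126]
blade [100   7 117]
handle [12 73 35]
stand [ 13 139  92]
plate (591.9, 46.8, 63.8, 63.2, 87.5)
cork (689.4, 41.0, 151.7, 102.0, 84.7)
mat (633.1, 46.5, 178.0, 257.9, 84.6)
blade (516.8, -261.0, 52.8, 30.3, 12.2)
handle (441.9, -286.1, 86.9, 17.7, 17.4) [415. 266.] [433. 309.]
```

```bash
cat >> h.py <<'E'
from scipy.spatial.transform import Rotation as Ro
def delta(targets):
    "targets: list of (x,y,z m, roll,pitch,yaw deg) -> rows relative to present pose"
    from cell import sensors
    o=sensors.get_obs(); p=np.array(o["tool_pos"]); R=Ro.from_euler("xyz",o["tool_rot"],degrees=True)
    print("t",round(o["time_s"],2),"pos",np.round(p*1000,1),"rot",np.round(o["tool_rot"],2),"F",np.round(o["force"],2),"M",np.round(o["wrist_torque"],2),"w",round(o["grip_width"],4))
    for T in targets:
        d=R.inv().apply(np.array(T[:3])-p)*1000; r=(R.inv()*Ro.from_euler("xyz",T[3:],degrees=True)).as_rotvec()
        print("xyz",np.round(d,1),"r",np.round(r,3))
E
python3 - <<'E'
from h import *
delta([(.5,.3,.25,180,0,100),(.44,-.28,.22,180,0,17.5)])
E
```

```text
t 0.15 pos [193.8 620.  229.7] rot [-1.7992e+02  1.0000e-02  1.6265e+02] F [ 1.37 -0.42  0.52] M [-0.03  0.06 -0.02] w 0.0871
xyz [-387.7 -214.2  -19.9] r [-1.000e-03  1.000e-03  1.093e+00]
xyz [-503.4 -785.6   10.9] r [-0.000e+00  2.000e-03  2.533e+00]
```

Emit:
drive_tool(moves=[{"x": -388,"y": -214,"z": -20,"rz": 1.09},{"x": -388,"y": -214,"z": -20,"rz": 1.09},{"x": -388,"y": -214,"z": -20,"rz": 1.09},{"x": -388,"y": -214,"z": -20,"rz": 1.09},{"x": -388,"y": -214,"z": -20,"rz": 1.09},{"x": -388,"y": -214,"z": -20,"rz": 1.09},{"x": -388,"y": -214,"z": -20,"rz": 1.09},{"x": -503,"y": -786,"z": 11,"rz": 2.533},{"x": -503,"y": -786,"z": 11,"rz": 2.533},{"x": -503,"y": -786,"z": 11,"rz": 2.533},{"x": -503,"y": -786,"z": 11,"rz": 2.533},{"x": -503,"y": -786,"z": 11,"rz": 2.533},{"x": -503,"y": -786,"z": 11,"rz": 2.533},{"x": -503,"y": -786,"z": 11,"rz": 2.533},{"x": -503,"y": -786,"z": 11,"rz": 2.533},{"x": -503,"y": -786,"z": 11,"rz": 2.533},{"x": -503,"y": -786,"z": 11,"rz": 2.533},{"x": -503,"y": -786,"z": 11,"rz": 2.533},{"x": -503,"y": -786,"z": 11,"rz": 2.533}])

```text
invalid input at $.moves[0]: expected keys x, y, z, rx, ry, rz, fingers
```

```bash
python3 - <<'E'
from h import *
c=cam("wrist"); cv2.imwrite("pics/w1.png",c["image"][:,:,::-1]); delta([(.44,-.28,.22,180,0,17.5)])
C,d=ray(c,[[280,210]]);print(C,d)
E
```

```text
t 0.2 pos [193.8 620.1 229.9] rot [-179.93    0.    162.65] F [ 0.69  0.37 -0.13] M [-0.04 -0.    0.02] w 0.0868
xyz [-503.4 -785.8   10.8] r [-0.000e+00  2.000e-03  2.533e+00]
[0.12147891 0.64270525 0.38352884] [[ 0.23209528 -0.0987012  -0.96827647]]
```

View pics/w1.png

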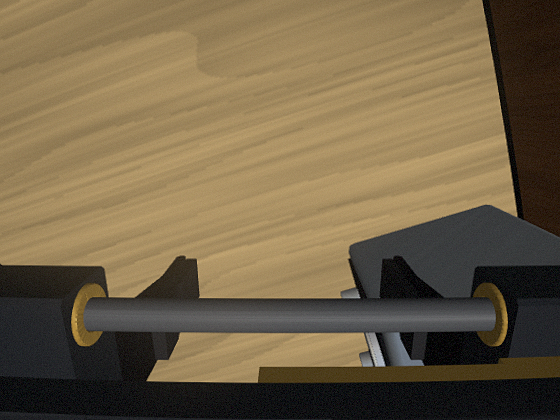

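The wrist picture is from the start pose: bare bench, with the fingers at the bottom. The move was refused because every key must be given, so I send it again in full.

Emit:
drive_tool(moves=[{"x": -388,"y": -214,"z": -20,"rx": 0,"ry": 0,"rz": 1.09,"fingers": -1},{"x": -388,"y": -214,"z": -20,"rx": 0,"ry": 0,"rz": 1.09,"fingers": -1},{"x": -388,"y": -214,"z": -20,"rx": 0,"ry": 0,"rz": 1.09,"fingers": -1},{"x": -388,"y": -214,"z": -20,"rx": 0,"ry": 0,"rz": 1.09,"fingers": -1},{"x": -388,"y": -214,"z": -20,"rx": 0,"ry": 0,"rz": 1.09,"fingers": -1},{"x": -388,"y": -214,"z": -20,"rx": 0,"ry": 0,"rz": 1.09,"fingers": -1},{"x": -388,"y": -214,"z": -20,"rx": 0,"ry": 0,"rz": 1.09,"fingers": -1},{"x": -503,"y": -786,"z": 11,"rx": 0,"ry": 0,"rz": 2.533,"fingers": -1},{"x": -503,"y": -786,"z": 11,"rx": 0,"ry": 0,"rz": 2.533,"fingers": -1},{"x": -503,"y": -786,"z": 11,"rx": 0,"ry": 0,"rz": 2.533,"fingers": -1},{"x": -503,"y": -786,"z": 11,"rx": 0,"ry": 0,"rz": 2.533,"fingers": -1},{"x": -503,"y": -786,"z": 11,"rx": 0,"ry": 0,"rz": 2.533,"fingers": -1},{"x": -503,"y": -786,"z": 11,"rx": 0,"ry": 0,"rz": 2.533,"fingers": -1},{"x": -503,"y": -786,"z": 11,"rx": 0,"ry": 0,"rz": 2.533,"fingers": -1},{"x": -503,"y": -786,"z": 11,"rx": 0,"ry": 0,"rz": 2.533,"fingers": -1},{"x": -503,"y": -786,"z": 11,"rx": 0,"ry": 0,"rz": 2.533,"fingers": -1},{"x": -503,"y": -786,"z": 11,"rx": 0,"ry": 0,"rz": 2.533,"fingers": -1},{"x": -503,"y": -786,"z": 11,"rx": 0,"ry": 0,"rz": 2.533,"fingers": -1},{"x": -503,"y": -786,"z": 11,"rx": 0,"ry": 0,"rz": 2.533,"fingers": -1}])

```text
time_s: 2.58
tool_pos: [0.44, -0.2783, 0.2193]
tool_rot: [-179.9, -0.0, 17.6]
force: [-0.9, 0.3, 0.3]
grip_width: 0.087
grasp_force: 0.0
```

```bash
python3 - <<'E'
from h import *
c=cam("wrist"); cv2.imwrite("pics/w2.png",c["image"][:,:,::-1]); delta([(.44,-.28,.22,180,0,17.5)])
E
```

```text
t 2.62 pos [ 440.2 -277.9  219.4] rot [-1.7994e+02 -2.0000e-02  1.7670e+01] F [ 0.75 -0.18  0.19] M [-0.04  0.12  0.03] w 0.0872
xyz [-0.8  1.9 -0.6] r [-0.001 -0.     0.003]
```

View pics/w2.png

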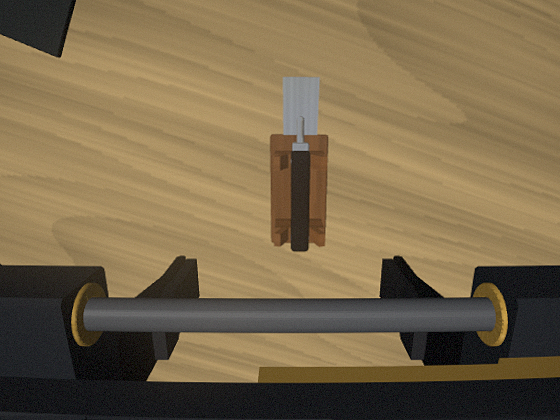

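The wrist view shows the lifter square to the tool: blade tip at row 77 and handle from (300,150) to (300,251), with both posts visible.

```bash
python3 - <<'E'
from h import *
c=cam("wrist");H,S,V=[c["hsv"][:,:,i] for i in range(3)]
hd=((V<60)&(S<140)).astype(np.uint8); k=biggest(hd,(285,140,315,256))
k=k[(k[:,1]>153)]
P=onplane(c,k,.062);print("handle",rect(P),k.min(0),k.max(0))
b=((S<50)&(V>110)).astype(np.uint8); kb=biggest(b,(275,70,325,142)); kb=kb[kb[:,1]<125]; print(kb.min(0),kb.max(0))
B=onplane(c,kb[kb[:,1]<=kb[:,1].min()+1],.052);print("tip",B.mean(0))
top=onplane(c,[[283.,78],[319.,78],[300.5,150],[300.5,251]],.055);print(top)
st=((S>120)&(V>50)).astype(np.uint8); ks=biggest(st,(260,125,340,252));print("stand",rect(onplane(c,ks,.03)),ks.min(0),ks.max(0))
E
```

```text
handle (442.5, -286.6, 84.7, 15.2, 17.3) [291. 154.] [309. 250.]
[283.  77.] [319. 124.]
tip [ 0.54120055 -0.25534424  0.052     ]
[[ 0.53593392 -0.2416857   0.055     ]
 [ 0.54481857 -0.26935909  0.055     ]
 [ 0.48534959 -0.27313288  0.055     ]
 [ 0.39903788 -0.30150944  0.055     ]]
stand (439.8, -269.1, 106.4, 23.5, 14.8) [270. 135.] [296. 246.]
```

Emit:
drive_tool(moves=[{"x": -0.7,"y": 8.9,"z": 60,"rx": 0,"ry": 0,"rz": 0,"fingers": -1},{"x": -0.7,"y": 8.9,"z": 120,"rx": 0,"ry": 0,"rz": 0,"fingers": -1},{"x": -0.7,"y": 8.9,"z": 160,"rx": 0,"ry": 0,"rz": 0,"fingers": -1},{"x": -0.7,"y": 8.9,"z": 178,"rx": 0,"ry": 0,"rz": 0,"fingers": -1},{"x": -0.7,"y": 8.9,"z": 178,"rx": 0,"ry": 0,"rz": 0,"fingers": -1}])

```text
time_s: 3.3
tool_pos: [0.4416, -0.2876, 0.0412]
tool_rot: [-179.9, 0.1, 17.6]
force: [-0.1, -0.9, 0.3]
grip_width: 0.0874
grasp_force: 0.0
```

Emit:
drive_tool(moves=[{"x": 0,"y": 0,"z": 0,"rx": 0,"ry": 0,"rz": 0,"fingers": 1},{"x": 0,"y": 0,"z": 0,"rx": 0,"ry": 0,"rz": 0,"fingers": 1},{"x": 0,"y": 0,"z": 0,"rx": 0,"ry": 0,"rz": 0,"fingers": 1},{"x": 0,"y": 0,"z": 0,"rx": 0,"ry": 0,"rz": 0,"fingers": 1},{"x": 0,"y": 0,"z": 0,"rx": 0,"ry": 0,"rz": 0,"fingers": 1},{"x": 0,"y": 0,"z": 0,"rx": 0,"ry": 0,"rz": 0,"fingers": 1},{"x": 0,"y": 0,"z": 0,"rx": 0,"ry": 0,"rz": 0,"fingers": 1},{"x": 0,"y": 0,"z": 0,"rx": 0,"ry": 0,"rz": 0,"fingers": 1}], force=50)

```text
time_s: 4.3
tool_pos: [0.4416, -0.2884, 0.0415]
tool_rot: [-180.0, 0.0, 17.5]
force: [0.7, -0.2, 0.3]
grip_width: 0.0157
grasp_force: 50.1
```

```bash
cat >> h.py <<'E'
TIP=np.array([.105,0,-.0096]); MY=-5.4
def tcp_for_tip(tip,raise_deg=27,yaw=MY):
    R=Ro.from_euler("xyz",[180,raise_deg,yaw],degrees=True); return tuple(np.array(tip)-R.apply(TIP))+(180,raise_deg,yaw)
def tip_now():
    from cell import sensors
    o=sensors.get_obs(); return np.array(o["tool_pos"])+Ro.from_euler("xyz",o["tool_rot"],degrees=True).apply(TIP)
U=np.array([np.cos(np.radians(MY)),np.sin(np.radians(MY))])
E
python3 - <<'E'
from h import *
p=np.array([.5919,.0468])-.062*U
T=tcp_for_tip((*p,.046)); print(T); delta([(.4416,-.2882,.17,180,0,17.5),T])
E
```

```text
(np.float64(0.4326957101278344), np.float64(0.06184923623605355), np.float64(0.08511533984044407), 180, 27, -5.4)
t 4.3 pos [ 441.6 -288.4   41.5] rot [-179.99    0.     17.52] F [ 0.7  -0.25  0.33] M [-0.1   0.16 -0.04] w 0.0157
xyz [ 1.000e-01 -2.000e-01 -1.285e+02] r [-0.  0.  0.]
xyz [  97.  -336.7  -43.6] r [ 0.094 -0.465  0.393]
```

Emit:
drive_tool(moves=[{"x": 0,"y": 0,"z": -20,"rx": 0,"ry": 0,"rz": 0,"fingers": 1},{"x": 0,"y": 0,"z": -50,"rx": 0,"ry": 0,"rz": 0,"fingers": 1},{"x": 0,"y": 0,"z": -90,"rx": 0,"ry": 0,"rz": 0,"fingers": 1},{"x": 0,"y": 0,"z": -130,"rx": 0,"ry": 0,"rz": 0,"fingers": 1},{"x": 15,"y": -50,"z": -130,"rx": 0.01,"ry": -0.06,"rz": 0.06,"fingers": 1},{"x": 30,"y": -105,"z": -130,"rx": 0.03,"ry": -0.15,"rz": 0.13,"fingers": 1},{"x": 48,"y": -165,"z": -120,"rx": 0.05,"ry": -0.23,"rz": 0.2,"fingers": 1},{"x": 65,"y": -225,"z": -100,"rx": 0.06,"ry": -0.31,"rz": 0.26,"fingers": 1},{"x": 80,"y": -280,"z": -80,"rx": 0.08,"ry": -0.39,"rz": 0.33,"fingers": 1},{"x": 90,"y": -315,"z": -60,"rx": 0.094,"ry": -0.465,"rz": 0.393,"fingers": 1},{"x": 97,"y": -336.7,"z": -43.6,"rx": 0.094,"ry": -0.465,"rz": 0.393,"fingers": 1},{"x": 97,"y": -336.7,"z": -43.6,"rx": 0.094,"ry": -0.465,"rz": 0.393,"fingers": 1},{"x": 97,"y": -336.7,"z": -43.6,"rx": 0.094,"ry": -0.465,"rz": 0.393,"fingers": 1}])

```text
time_s: 5.92
tool_pos: [0.4332, 0.0599, 0.0865]
tool_rot: [180.0, 26.9, -5.5]
force: [0.3, -0.2, -0.1]
grip_width: 0.0154
grasp_force: 50.0
```

```bash
python3 - <<'E'
from h import *
c=cam("wrist"); cv2.imwrite("pics/w3.png",c["image"][:,:,::-1]); p=np.array([.5919,.0468])-.062*U
delta([tcp_for_tip((*p,.046))]); print(tip_now(), proj(c,tip_now()))
E
```

```text
t 5.97 pos [433.4  59.8  86.6] rot [179.99  26.84  -5.56] F [ 1.18  0.91 -0.74] M [-0.13 -0.44  0.02] w 0.0156
xyz [-0.1 -1.9  1.7] r [-0.001 -0.003 -0.003]
[0.53093115 0.05033207 0.04774233] [[289.32239651  25.26367324]]
```

View pics/w3.png

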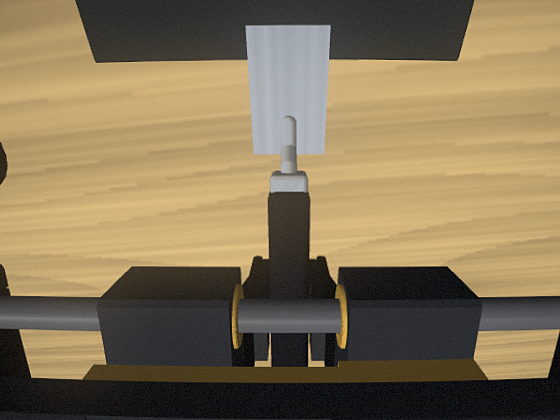

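The wrist view shows the blade tip at (288,25), against (289,25) predicted. The mat's near corners are at about (95,62) and (457,59). I check these against the top-camera mat pose.

```bash
python3 - <<'E'
from h import *
c=cam("wrist")
P=onplane(c,[[95,62],[457,59]],.006);print(P, np.linalg.norm(P[0]-P[1]), np.degrees(np.arctan2(*(P[0]-P[1])[[1,0]]))-90)
V=np.array([-U[1],U[0]]);m=np.array([.6331,.0465])
for s in(1,-1): print(m-.129*U+s*.09*V)
# retry plate from top with rim of 12.5mm, lateral relative to mat
pl=np.array([.5919,.0468]);print("plate in mat",(pl-m)@U,(pl-m)@V); t=tip_now();print("tip in mat",(t[:2]-m)@U,(t[:2]-m)@V)
E
```

```text
[[ 0.51366362  0.14823304  0.006     ]
 [ 0.49773694 -0.02894582  0.006     ]] 0.17789324375564272 -5.136538262824303
[0.51314225 0.14824055]
[ 0.49620276 -0.0309606 ]
plate in mat -0.04104538543564246 -0.003578593919341866
tip in mat -0.10208103103983396 -0.005617224821035687
```

Emit:
drive_tool(moves=[{"x": 8,"y": -2.5,"z": 16,"rx": 0,"ry": 0,"rz": 0,"fingers": 1},{"x": 16.3,"y": -2.5,"z": 32,"rx": 0,"ry": 0,"rz": 0,"fingers": 1},{"x": 16.3,"y": -2.5,"z": 32,"rx": 0,"ry": 0,"rz": 0,"fingers": 1},{"x": 16.3,"y": -2.5,"z": 32,"rx": 0,"ry": 0,"rz": 0,"fingers": 1}])

```text
time_s: 6.52
tool_pos: [0.4328, 0.064, 0.049]
tool_rot: [179.9, 27.0, -5.5]
force: [-0.1, -0.3, -0.7]
grip_width: 0.0157
grasp_force: 50.0
```

```bash
cat > s.py <<'E'
from h import *
from cell import sensors
o=sensors.get_obs(); m=np.array([.6331,.0465]);V=np.array([-U[1],U[0]]);t=tip_now()
f=np.array(o["force"]); print("t",round(o["time_s"],2),"tip in mat x,y,z mm",np.round([(t[:2]-m)@U*1e3,(t[:2]-m)@V*1e3,t[2]*1e3],1),"rot",np.round(o["tool_rot"],2),"F u,v,z",np.round([f[:2]@U,f[:2]@V,f[2]],2),"M",np.round(o["wrist_torque"],2))
E
python3 s.py
```

```text
t 6.53 tip in mat x,y,z mm [-103.1   -1.5    9.8] rot [179.94  27.04  -5.46] F u,v,z [-0.04 -0.26 -0.69] M [-0.08 -0.45 -0.  ]
```

Emit:
drive_tool(moves=[{"x": 0.5,"y": 0.8,"z": 0.9,"rx": 0,"ry": 0,"rz": 0,"fingers": 1},{"x": 0.9,"y": 0.8,"z": 1.8,"rx": 0,"ry": 0,"rz": 0,"fingers": 1},{"x": 0.9,"y": 0.8,"z": 1.8,"rx": 0,"ry": 0,"rz": 0,"fingers": 1}])

```text
time_s: 6.9
tool_pos: [0.433, 0.0635, 0.0474]
tool_rot: [180.0, 27.0, -5.4]
force: [0.3, 0.2, -1.1]
grip_width: 0.0153
grasp_force: 50.0
```

Emit:
drive_tool(moves=[{"x": 0.5,"y": 0,"z": 0.9,"rx": 0,"ry": 0,"rz": 0,"fingers": 1},{"x": 0.5,"y": 0,"z": 0.9,"rx": 0,"ry": 0,"rz": 0,"fingers": 1}])

```text
time_s: 7.15
tool_pos: [0.4329, 0.0635, 0.0462]
tool_rot: [180.0, 27.0, -5.4]
force: [-0.3, 0.1, -1.2]
grip_width: 0.0155
grasp_force: 50.0
```

Emit:
drive_tool(moves=[{"x": 0.3,"y": 0,"z": 0.6,"rx": 0,"ry": 0,"rz": 0,"fingers": 1},{"x": 0.3,"y": 0,"z": 0.6,"rx": 0,"ry": 0,"rz": 0,"fingers": 1}])

```text
time_s: 7.4
tool_pos: [0.4329, 0.0635, 0.0455]
tool_rot: [180.0, 27.0, -5.4]
force: [1.1, -0.3, -0.7]
grip_width: 0.0154
grasp_force: 50.0
```

```bash
python3 s.py
```

```text
t 7.4 tip in mat x,y,z mm [-103.    -1.9    6.4] rot [179.98  27.    -5.42] F u,v,z [ 1.16 -0.19 -0.74] M [-0.11 -0.43  0.02]
```

Emit:
drive_tool(moves=[{"x": 0.3,"y": 0,"z": 0.6,"rx": 0,"ry": 0,"rz": 0,"fingers": 1},{"x": 0.3,"y": 0,"z": 0.6,"rx": 0,"ry": 0,"rz": 0,"fingers": 1}])

```text
time_s: 7.65
tool_pos: [0.4328, 0.0635, 0.045]
tool_rot: [180.0, 27.0, -5.4]
force: [-0.6, -1.2, 0.7]
grip_width: 0.0157
grasp_force: 50.0
```

Emit:
drive_tool(moves=[{"x": 0.3,"y": 0,"z": 0.6,"rx": 0,"ry": 0,"rz": 0,"fingers": 1},{"x": 0.3,"y": 0,"z": 0.6,"rx": 0,"ry": 0,"rz": 0,"fingers": 1}])

```text
time_s: 7.9
tool_pos: [0.4326, 0.0635, 0.0444]
tool_rot: [180.0, 27.0, -5.4]
force: [-1.8, 0.8, 1.8]
grip_width: 0.0155
grasp_force: 50.0
```

```bash
python3 s.py
```

```text
t 7.9 tip in mat x,y,z mm [-103.3   -1.9    5.2] rot [179.99  27.04  -5.42] F u,v,z [-1.9   0.58  1.81] M [-0.12 -0.05  0.05]
```

Emit:
drive_tool(moves=[{"x": 4.5,"y": 0,"z": -2.3,"rx": 0,"ry": 0,"rz": 0,"fingers": 1},{"x": 8.9,"y": 0,"z": -4.5,"rx": 0,"ry": 0,"rz": 0,"fingers": 1},{"x": 13.4,"y": 0,"z": -6.8,"rx": 0,"ry": 0,"rz": 0,"fingers": 1},{"x": 17.8,"y": 0,"z": -9.1,"rx": 0,"ry": 0,"rz": 0,"fingers": 1},{"x": 22.3,"y": 0,"z": -11.4,"rx": 0,"ry": 0,"rz": 0,"fingers": 1},{"x": 22.3,"y": 0,"z": -11.4,"rx": 0,"ry": 0,"rz": 0,"fingers": 1}])

```text
time_s: 8.65
tool_pos: [0.4589, 0.0609, 0.0441]
tool_rot: [180.0, 26.9, -5.4]
force: [1.6, 0.6, 1.4]
grip_width: 0.0149
grasp_force: 50.0
```

```bash
python3 s.py
```

```text
t 8.65 tip in mat x,y,z mm [-76.8  -2.1   5.1] rot [179.97  26.9   -5.44] F u,v,z [1.56 0.75 1.36] M [-0.08 -0.42 -0.02]
```

Emit:
drive_tool(moves=[{"x": 2.7,"y": 0,"z": -1.4,"rx": 0,"ry": 0,"rz": 0,"fingers": 1},{"x": 5.4,"y": 0,"z": -2.7,"rx": 0,"ry": 0,"rz": 0,"fingers": 1},{"x": 8.0,"y": 0,"z": -4.1,"rx": 0,"ry": 0,"rz": 0,"fingers": 1},{"x": 10.7,"y": 0,"z": -5.4,"rx": 0,"ry": 0,"rz": 0,"fingers": 1},{"x": 10.7,"y": 0,"z": -5.4,"rx": 0,"ry": 0,"rz": 0,"fingers": 1}])

```text
time_s: 9.28
tool_pos: [0.4701, 0.06, 0.0441]
tool_rot: [180.0, 27.0, -5.4]
force: [-1.9, 0.9, 2.7]
grip_width: 0.0158
grasp_force: 50.0
```

```bash
python3 s.py; python3 - <<'E'
from h import *
c=cam("top");cv2.imwrite("pics/t2.png",cv2.resize(c["image"][110:270,190:350,::-1],None,fx=3.6,fy=3.6,interpolation=cv2.INTER_CUBIC))
c=cam("scene");cv2.imwrite("pics/s2.png",cv2.resize(c["image"][180:350,200:390,::-1],None,fx=3.4,fy=3.4,interpolation=cv2.INTER_CUBIC))
E
```

```text
t 9.28 tip in mat x,y,z mm [-65.6  -2.    5.1] rot [179.98  26.97  -5.43] F u,v,z [-1.93  0.74  2.66] M [-0.02 -0.08 -0.04]
```

View pics/s2.png

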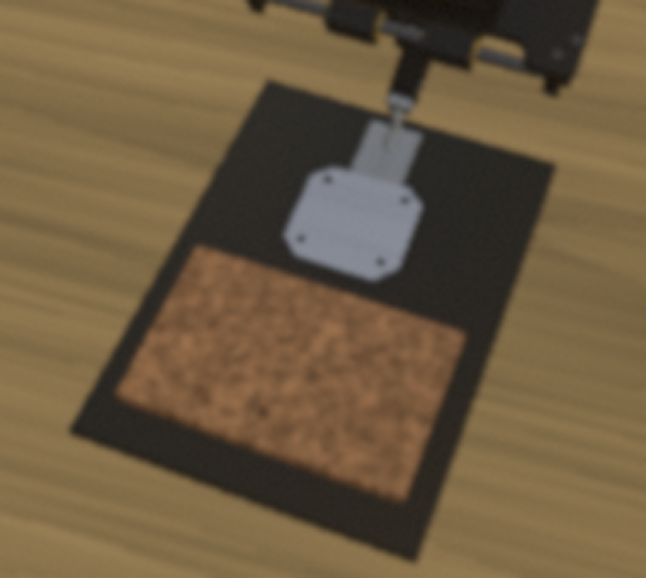

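The scene crop shows the blade under the plate's near edge, spanning about 352–410 px. It may sit a little to one side, so I check the top crop.

View pics/t2.png

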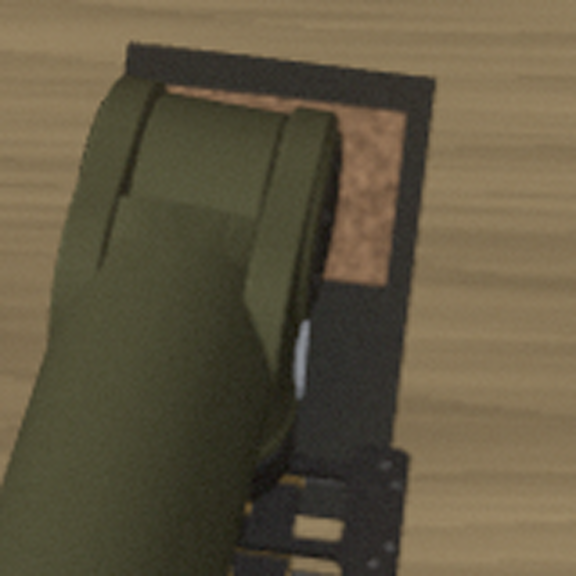

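```bash
python3 - <<'E'
from h import *
m=np.array([.6331,.0465]);V=np.array([-U[1],U[0]])
c=cam("scene");k=3.4
# mat-frame positions of crop pixels (z 12.5 plate, blade ~8..)
def q(c,px,z): return [(np.round([(p[:2]-m)@U*1e3,(p[:2]-m)@V*1e3],1)) for p in onplane(c,np.array(px)+.0,z)]
sc=lambda P:[(200+x/k,180+y/k) for x,y in P]
print("plate corners",q(c,sc([(315,167),(402,180),(424,205),(403,266),(375,283),(295,257),(283,232)]),.0125))
print("blade at edge",q(c,sc([(352,168),(410,184)]),.010))
c=cam("top");H,S,Vv=[c["hsv"][:,:,i] for i in range(3)]
kk=biggest(((S<60)&(Vv>110)).astype(np.uint8),(205,120,315,235)); print(kk.min(0),kk.max(0))
P=onplane(c,kk[kk[:,1]<218],.0125);print("plate lat", ((P[:,:2]-m)@V).min(),((P[:,:2]-m)@V).max(), "far", ((P[:,:2]-m)@U).max())
E
```

```text
plate corners [array([-64.7, -34.2]), array([-74.2,  14.2]), array([-61.7,  31.1]), array([-17.7,  33.6]), array([-1.6, 23.5]), array([ -1.5, -21.6]), array([-14.8, -33.8])]
blade at edge [array([-74. , -15.3]), array([-75.2,  18.8])]
[272. 200.] [275. 217.]
plate lat -0.035487147027606004 -0.02990723437464943 far -0.021507020797887386
```

The top view is mostly hidden by the arm, but the plate's right edge is unmoved, so the blade is centred to within about 2 mm. I push on.

Emit:
drive_tool(moves=[{"x": 2.2,"y": 0,"z": -1.1,"rx": 0,"ry": 0,"rz": 0,"fingers": 1},{"x": 4.5,"y": 0,"z": -2.3,"rx": 0,"ry": 0,"rz": 0,"fingers": 1},{"x": 6.7,"y": 0,"z": -3.4,"rx": 0,"ry": 0,"rz": 0,"fingers": 1},{"x": 8.9,"y": 0,"z": -4.5,"rx": 0,"ry": 0,"rz": 0,"fingers": 1},{"x": 8.9,"y": 0,"z": -4.5,"rx": 0,"ry": 0,"rz": 0,"fingers": 1}])

```text
time_s: 10.1
tool_pos: [0.4801, 0.059, 0.0441]
tool_rot: [180.0, 27.0, -5.4]
force: [-1.4, 0.0, 2.7]
grip_width: 0.0155
grasp_force: 50.0
```

```bash
python3 s.py
```

```text
t 10.1 tip in mat x,y,z mm [-55.5  -2.1   5. ] rot [179.97  26.96  -5.44] F u,v,z [-1.36 -0.1   2.71] M [-0.07  0.05  0.03]
```

Emit:
drive_tool(moves=[{"x": 1.8,"y": 0,"z": -0.9,"rx": 0,"ry": 0,"rz": 0,"fingers": 1},{"x": 3.6,"y": 0,"z": -1.8,"rx": 0,"ry": 0,"rz": 0,"fingers": 1},{"x": 5.4,"y": 0,"z": -2.7,"rx": 0,"ry": 0,"rz": 0,"fingers": 1},{"x": 5.4,"y": 0,"z": -2.7,"rx": 0,"ry": 0,"rz": 0,"fingers": 1}])

```text
time_s: 10.6
tool_pos: [0.4861, 0.0585, 0.044]
tool_rot: [180.0, 27.0, -5.4]
force: [-1.7, -0.2, 3.2]
grip_width: 0.0158
grasp_force: 50.0
```

Emit:
drive_tool(moves=[{"x": 0.9,"y": 0,"z": -0.45,"rx": 0,"ry": 0,"rz": 0,"fingers": 1},{"x": 1.3,"y": 0,"z": -0.7,"rx": 0,"ry": 0,"rz": 0,"fingers": 1},{"x": 1.3,"y": 0,"z": -0.7,"rx": 0,"ry": 0,"rz": 0,"fingers": 1}])

```text
time_s: 10.98
tool_pos: [0.4872, 0.0584, 0.0441]
tool_rot: [180.0, 27.0, -5.4]
force: [-2.6, -0.4, 3.2]
grip_width: 0.0156
grasp_force: 50.0
```

```bash
python3 s.py
```

```text
t 10.97 tip in mat x,y,z mm [-48.5  -2.    5. ] rot [179.98  27.    -5.43] F u,v,z [-2.57 -0.62  3.24] M [-0.06  0.25  0.02]
```

Emit:
drive_tool(moves=[{"x": 0.9,"y": 0,"z": -0.45,"rx": 0,"ry": 0,"rz": 0,"fingers": 1},{"x": 0.9,"y": 0,"z": -0.45,"rx": 0,"ry": 0,"rz": 0,"fingers": 1}])

```text
time_s: 11.22
tool_pos: [0.4883, 0.0582, 0.0441]
tool_rot: [180.0, 27.0, -5.4]
force: [-3.0, 0.2, 3.9]
grip_width: 0.0154
grasp_force: 50.0
```

Emit:
drive_tool(moves=[{"x": 0.9,"y": 0,"z": -0.45,"rx": 0,"ry": 0,"rz": 0,"fingers": 1},{"x": 0.9,"y": 0,"z": -0.45,"rx": 0,"ry": 0,"rz": 0,"fingers": 1}])

```text
time_s: 11.48
tool_pos: [0.4892, 0.0582, 0.0441]
tool_rot: [180.0, 27.0, -5.4]
force: [-2.6, -0.3, 4.5]
grip_width: 0.0151
grasp_force: 50.0
```

```bash
python3 s.py
```

```text
t 11.47 tip in mat x,y,z mm [-46.4  -2.    5. ] rot [179.98  27.    -5.43] F u,v,z [-2.54 -0.53  4.54] M [-0.07  0.24  0.05]
```

Emit:
drive_tool(moves=[{"x": 0.9,"y": 0,"z": -0.45,"rx": 0,"ry": 0,"rz": 0,"fingers": 1},{"x": 0.9,"y": 0,"z": -0.45,"rx": 0,"ry": 0,"rz": 0,"fingers": 1}])

```text
time_s: 11.72
tool_pos: [0.4895, 0.0582, 0.0442]
tool_rot: [180.0, 27.1, -5.4]
force: [-5.5, 0.0, 4.2]
grip_width: 0.0154
grasp_force: 50.0
```

Emit:
drive_tool(moves=[{"x": 0.9,"y": 0,"z": -0.45,"rx": 0,"ry": 0,"rz": 0,"fingers": 1},{"x": 0.9,"y": 0,"z": -0.45,"rx": 0,"ry": 0,"rz": 0,"fingers": 1}])

```text
time_s: 11.98
tool_pos: [0.4897, 0.0582, 0.0443]
tool_rot: [180.0, 27.2, -5.4]
force: [-6.7, -0.2, 6.5]
grip_width: 0.0153
grasp_force: 50.0
```

```bash
python3 s.py
```

```text
t 11.97 tip in mat x,y,z mm [-46.1  -1.9   4.8] rot [179.99  27.21  -5.42] F u,v,z [-6.65 -0.87  6.5 ] M [ 0.07  1.19 -0.02]
```

Emit:
drive_tool(moves=[{"x": 0.4,"y": 0,"z": -0.5,"rx": 0,"ry": 0,"rz": 0,"fingers": 1},{"x": 0.4,"y": 0,"z": -0.5,"rx": 0,"ry": 0,"rz": 0,"fingers": 1}])

```text
time_s: 12.22
tool_pos: [0.4898, 0.0582, 0.0445]
tool_rot: [180.0, 27.3, -5.4]
force: [-8.1, 0.4, 5.7]
grip_width: 0.0159
grasp_force: 50.0
```

```bash
python3 s.py
```

```text
t 12.22 tip in mat x,y,z mm [-46.   -1.9   5. ] rot [179.99  27.28  -5.42] F u,v,z [-8.08 -0.36  5.72] M [ 0.04  1.39 -0.02]
```

Emit:
drive_tool(moves=[{"x": -1.6,"y": 0,"z": 0.8,"rx": 0,"ry": 0,"rz": 0,"fingers": 1},{"x": -3.2,"y": 0,"z": 1.6,"rx": 0,"ry": 0,"rz": 0,"fingers": 1},{"x": -4.9,"y": 0,"z": 2.4,"rx": 0,"ry": 0,"rz": 0,"fingers": 1},{"x": -4.9,"y": 0,"z": 2.4,"rx": 0,"ry": 0,"rz": 0,"fingers": 1}])

```text
time_s: 12.72
tool_pos: [0.4871, 0.0583, 0.0444]
tool_rot: [180.0, 26.9, -5.4]
force: [0.9, -0.0, 0.7]
grip_width: 0.0156
grasp_force: 50.0
```

```bash
python3 s.py; python3 - <<'E'
from h import *
c=cam("scene");cv2.imwrite("pics/s3.png",cv2.resize(c["image"][180:350,200:390,::-1],None,fx=3.4,fy=3.4,interpolation=cv2.INTER_CUBIC))
t=tip_now();m=np.array([.6331,.0465]); tx=(t[:2]-m)@U*1e3; zm=5.4
px=5.9; s=px-tx; print("s",s)
for th in range(0,105,5):
    a=np.radians(th); X=px-s*np.cos(a)-.2; Z=zm+s*np.sin(a)-2*(th>0)
    f,u=X-tx,Z-t[2]*1e3
    R=np.radians(27); print(th, "fwd/up",round(f,1),round(u,1)," x",round(f*np.cos(R)-u*np.sin(R),1),"z",round(-f*np.sin(R)-u*np.cos(R),1))
E
```

```text
t 12.72 tip in mat x,y,z mm [-48.4  -2.1   5.5] rot [179.98  26.88  -5.43] F u,v,z [0.89 0.07 0.68] M [-0.12 -0.71 -0.  ]
s 54.44521345359176
0 fwd/up -0.2 -0.1  x -0.2 z 0.1
5 fwd/up 0.0 2.7  x -1.2 z -2.4
10 fwd/up 0.6 7.4  x -2.8 z -6.9
15 fwd/up 1.7 12.0  x -4.0 z -11.5
20 fwd/up 3.1 16.6  x -4.8 z -16.2
25 fwd/up 4.9 21.0  x -5.1 z -20.9
30 fwd/up 7.1 25.2  x -5.1 z -25.6
35 fwd/up 9.6 29.2  x -4.6 z -30.4
40 fwd/up 12.5 32.9  x -3.8 z -35.0
45 fwd/up 15.7 36.4  x -2.5 z -39.6
50 fwd/up 19.2 39.6  x -0.8 z -44.1
55 fwd/up 23.0 42.5  x 1.2 z -48.4
60 fwd/up 27.0 45.1  x 3.6 z -52.4
65 fwd/up 31.2 47.3  x 6.4 z -56.3
70 fwd/up 35.6 49.1  x 9.4 z -59.9
75 fwd/up 40.2 50.5  x 12.8 z -63.3
80 fwd/up 44.8 51.6  x 16.5 z -66.3
85 fwd/up 49.5 52.2  x 20.4 z -69.0
90 fwd/up 54.2 52.4  x 24.6 z -71.3
95 fwd/up 59.0 52.2  x 28.9 z -73.3
100 fwd/up 63.7 51.6  x 33.3 z -74.9
```

View pics/s3.png

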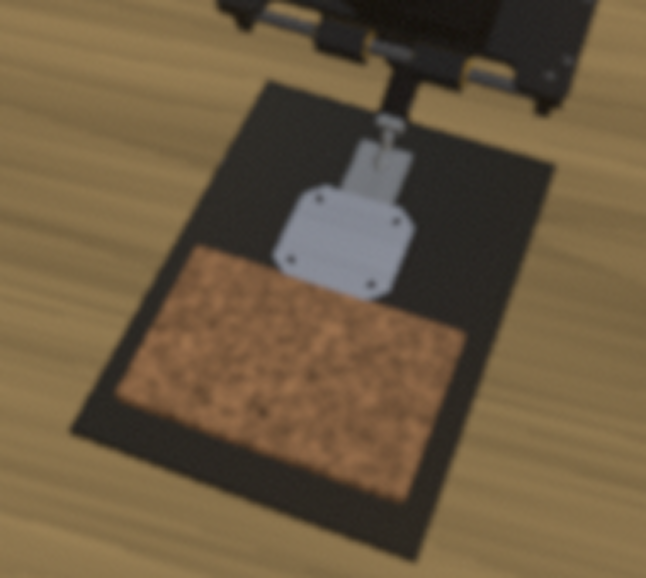

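The plate is snug along the cork edge and the blade is partly withdrawn. I draw back 2 mm more and lever up to about 60°.

Emit:
drive_tool(moves=[{"x": -1.8,"y": 0,"z": 0.9,"rx": 0,"ry": 0,"rz": 0,"fingers": 1},{"x": -2.8,"y": 0,"z": -1.7,"rx": 0,"ry": 0,"rz": 0,"fingers": 1},{"x": -4.5,"y": 0,"z": -6.4,"rx": 0,"ry": 0,"rz": 0,"fingers": 1},{"x": -5.7,"y": 0,"z": -11.1,"rx": 0,"ry": 0,"rz": 0,"fingers": 1},{"x": -6.5,"y": 0,"z": -16.0,"rx": 0,"ry": 0,"rz": 0,"fingers": 1},{"x": -6.8,"y": 0,"z": -20.8,"rx": 0,"ry": 0,"rz": 0,"fingers": 1},{"x": -6.8,"y": 0,"z": -25.7,"rx": 0,"ry": 0,"rz": 0,"fingers": 1},{"x": -6.8,"y": 0,"z": -25.7,"rx": 0,"ry": 0,"rz": 0,"fingers": 1}])

```text
time_s: 13.78
tool_pos: [0.4924, 0.0578, 0.0708]
tool_rot: [180.0, 26.9, -5.4]
force: [-0.1, 0.9, -1.6]
grip_width: 0.0151
grasp_force: 50.0
```

```bash
python3 s.py; python3 - <<'E'
from h import *
c=cam("scene");cv2.imwrite("pics/s4.png",cv2.resize(c["image"][180:350,200:390,::-1],None,fx=3.4,fy=3.4,interpolation=cv2.INTER_CUBIC))
E
```

```text
t 13.78 tip in mat x,y,z mm [-43.2  -2.   31.7] rot [179.99  26.95  -5.43] F u,v,z [-0.21  0.88 -1.61] M [-0.08 -0.41  0.03]
```

View pics/s4.png

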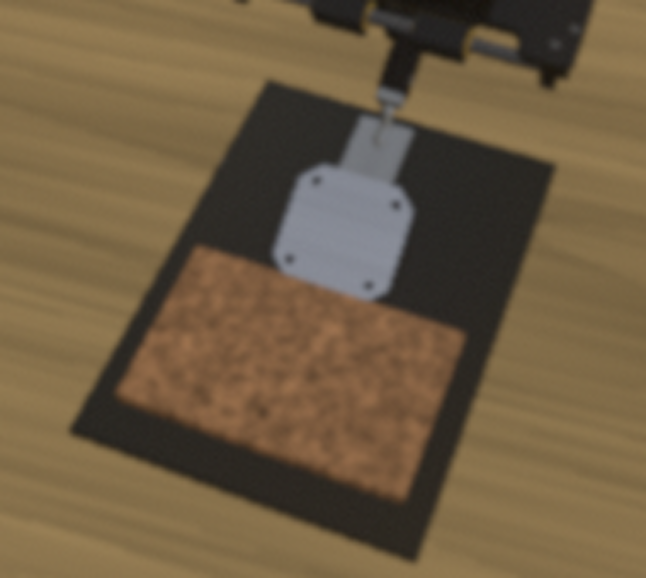

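The plate is tilted about 30° with its far edge still at the cork step. I continue along the arc.

Emit:
drive_tool(moves=[{"x": 0.5,"y": 0,"z": -4.9,"rx": 0,"ry": 0,"rz": 0,"fingers": 1},{"x": 1.3,"y": 0,"z": -9.7,"rx": 0,"ry": 0,"rz": 0,"fingers": 1},{"x": 2.6,"y": 0,"z": -14.4,"rx": 0,"ry": 0,"rz": 0,"fingers": 1},{"x": 4.4,"y": 0,"z": -19.1,"rx": 0,"ry": 0,"rz": 0,"fingers": 1},{"x": 6.5,"y": 0,"z": -23.5,"rx": 0,"ry": 0,"rz": 0,"fingers": 1},{"x": 8.9,"y": 0,"z": -27.7,"rx": 0,"ry": 0,"rz": 0,"fingers": 1},{"x": 11.8,"y": 0,"z": -31.7,"rx": 0,"ry": 0,"rz": 0,"fingers": 1},{"x": 11.8,"y": 0,"z": -31.7,"rx": 0,"ry": 0,"rz": 0,"fingers": 1},{"x": 11.8,"y": 0,"z": -31.7,"rx": 0,"ry": 0,"rz": 0,"fingers": 1}])

```text
time_s: 14.95
tool_pos: [0.5166, 0.0555, 0.0932]
tool_rot: [180.0, 27.0, -5.4]
force: [-0.5, 0.4, 0.2]
grip_width: 0.0154
grasp_force: 50.0
```

```bash
python3 s.py; python3 - <<'E'
from h import *
c=cam("scene");cv2.imwrite("pics/s5.png",cv2.resize(c["image"][180:350,200:390,::-1],None,fx=3.4,fy=3.4,interpolation=cv2.INTER_CUBIC))
E
```

```text
t 14.95 tip in mat x,y,z mm [-18.9  -2.   54.1] rot [179.97  27.02  -5.43] F u,v,z [-0.58  0.32  0.16] M [-0.14 -0.35 -0.02]
```

View pics/s5.png

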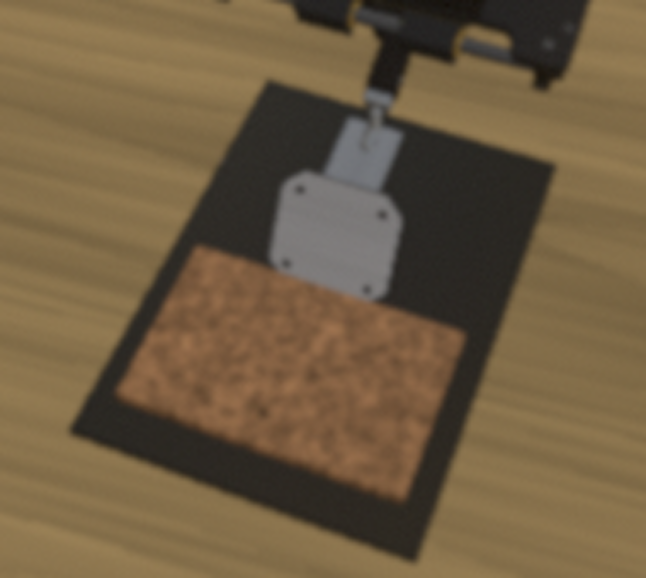

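The plate stands at about 65° on the step, carried by the blade. I finish the turn.

Emit:
drive_tool(moves=[{"x": 3.1,"y": 0,"z": -3.7,"rx": 0,"ry": 0,"rz": 0,"fingers": 1},{"x": 6.6,"y": 0,"z": -7.2,"rx": 0,"ry": 0,"rz": 0,"fingers": 1},{"x": 10.5,"y": 0,"z": -10.3,"rx": 0,"ry": 0,"rz": 0,"fingers": 1},{"x": 14.5,"y": 0,"z": -13.1,"rx": 0,"ry": 0,"rz": 0,"fingers": 1},{"x": 18.8,"y": 0,"z": -15.5,"rx": 0,"ry": 0,"rz": 0,"fingers": 1},{"x": 23.2,"y": 0,"z": -17.5,"rx": 0,"ry": 0,"rz": 0,"fingers": 1},{"x": 27.8,"y": 0,"z": -19.2,"rx": 0,"ry": 0,"rz": 0,"fingers": 1},{"x": 32.2,"y": 0,"z": -20.8,"rx": 0,"ry": 0,"rz": 0,"fingers": 1},{"x": 32.2,"y": 0,"z": -20.8,"rx": 0,"ry": 0,"rz": 0,"fingers": 1},{"x": 32.2,"y": 0,"z": -20.8,"rx": 0,"ry": 0,"rz": 0,"fingers": 1},{"x": 32.2,"y": 0,"z": -20.8,"rx": 0,"ry": 0,"rz": 0,"fingers": 1}])

```text
time_s: 16.38
tool_pos: [0.5545, 0.052, 0.0973]
tool_rot: [180.0, 27.0, -5.4]
force: [0.1, -0.1, -1.1]
grip_width: 0.0155
grasp_force: 50.0
```

```bash
python3 s.py; python3 - <<'E'
from h import *
m=np.array([.6331,.0465]);V=np.array([-U[1],U[0]])
c=cam("scene");H,S,Vv=[c["hsv"][:,:,i] for i in range(3)]
k=biggest(((S<60)&(Vv>90)).astype(np.uint8),(205,190,370,340));print(k.min(0),k.max(0),cv2.contourArea(k.astype(np.float32)))
P=onplane(c,k,.014);print(rect(np.c_[(P[:,:2]-m)@U,(P[:,:2]-m)@V]))
E
```

```text
t 16.38 tip in mat x,y,z mm [19.2 -2.  58.2] rot [179.99  27.01  -5.42] F u,v,z [ 0.07 -0.13 -1.08] M [-0.09 -0.5  -0.  ]
[269. 255.] [312. 291.] 1073.0
(31.3, -2.2, 66.9, 67.6, 89.6)
```

The plate's silhouette is now about 67×67 mm and square, over the pad. Now I return the lifter.

```bash
python3 - <<'E'
from h import *
delta([(.50,.057,.19,180,27,-5.4),(.47,-.1,.19,180,10,8),(.4416,-.2884,.17,180,0,17.5),(.4416,-.2884,.07,180,0,17.5)])
E
```

```text
t 16.43 pos [554.6  52.   97.3] rot [179.99  27.    -5.42] F [ 1.24 -0.05 -1.31] M [-0.1  -0.46 -0.01] w 0.0155
xyz [-90.9   0.2 -57.7] r [ 0.  0. -0.]
xyz [-104.3  159.3  -50.8] r [-0.074  0.295 -0.223]
xyz [-104.6  349.6  -28.2] r [-0.094  0.465 -0.393]
xyz [-59.2 349.5  60.9] r [-0.094  0.465 -0.393]
```

Emit:
drive_tool(moves=[{"x": -45,"y": 0,"z": -30,"rx": 0,"ry": 0,"rz": 0,"fingers": 1},{"x": -91,"y": 0,"z": -58,"rx": 0,"ry": 0,"rz": 0,"fingers": 1},{"x": -95,"y": 50,"z": -56,"rx": -0.02,"ry": 0.1,"rz": -0.07,"fingers": 1},{"x": -100,"y": 105,"z": -53,"rx": -0.05,"ry": 0.2,"rz": -0.15,"fingers": 1},{"x": -104,"y": 160,"z": -51,"rx": -0.07,"ry": 0.295,"rz": -0.223,"fingers": 1},{"x": -104,"y": 215,"z": -45,"rx": -0.08,"ry": 0.36,"rz": -0.29,"fingers": 1},{"x": -104,"y": 270,"z": -38,"rx": -0.09,"ry": 0.42,"rz": -0.35,"fingers": 1},{"x": -104.6,"y": 320,"z": -32,"rx": -0.094,"ry": 0.465,"rz": -0.393,"fingers": 1},{"x": -104.6,"y": 349.6,"z": -28.2,"rx": -0.094,"ry": 0.465,"rz": -0.393,"fingers": 1},{"x": -104.6,"y": 349.6,"z": -28.2,"rx": -0.094,"ry": 0.465,"rz": -0.393,"fingers": 1},{"x": -104.6,"y": 349.6,"z": -28.2,"rx": -0.094,"ry": 0.465,"rz": -0.393,"fingers": 1},{"x": -104.6,"y": 349.6,"z": -28.2,"rx": -0.094,"ry": 0.465,"rz": -0.393,"fingers": 1}])

```text
time_s: 17.92
tool_pos: [0.4423, -0.287, 0.1699]
tool_rot: [-180.0, -0.0, 17.7]
force: [0.1, 0.1, -1.1]
grip_width: 0.0156
grasp_force: 50.0
```

```bash
python3 - <<'E'
from h import *
delta([(.4416,-.2884,.07,180,0,17.5),(.4416,-.2884,.0418,180,0,17.5)])
c=cam("wrist");H,S,V=[c["hsv"][:,:,i] for i in range(3)]
b=((S<50)&(V>110)).astype(np.uint8);kb=biggest(b,(230,10,350,170));t=kb[kb[:,1]<=kb[:,1].min()+2];print("tip px",kb.min(0),kb.max(0),t.mean(0),"pred",proj(c,tip_now()))
c=cam("top");H,S,V=[c["hsv"][:,:,i] for i in range(3)]
P=onplane(c,biggest(((S<60)&(V>110)).astype(np.uint8),(205,120,315,258)),.016);m=np.array([.6331,.0465]);W=np.array([-U[1],U[0]])
print("plate in mat",rect(np.c_[(P[:,:2]-m)@U,(P[:,:2]-m)@W]))
E
```

```text
t 17.93 pos [ 442.3 -287.   169.9] rot [-1.7996e+02 -2.0000e-02  1.7670e+01] F [ 0.08  0.14 -1.08] M [-0.03  0.12  0.02] w 0.0156
xyz [-1.1  1.2 99.9] r [-0.001 -0.     0.003]
xyz [ -1.1   1.2 128.1] r [-0.001 -0.     0.003]
tip px [245.  25.] [330. 169.] [287.5         25.06818182] pred [[290.29746946  25.5328008 ]]
plate in mat (29.5, -2.6, 66.2, 64.2, 89.7)
```

Emit:
drive_tool(moves=[{"x": -1.1,"y": 1.2,"z": 50,"rx": 0,"ry": 0,"rz": 0.003,"fingers": 1},{"x": -1.1,"y": 1.2,"z": 95,"rx": 0,"ry": 0,"rz": 0.003,"fingers": 1},{"x": -1.1,"y": 1.2,"z": 95,"rx": 0,"ry": 0,"rz": 0.003,"fingers": 1},{"x": -1.1,"y": 1.2,"z": 110,"rx": 0,"ry": 0,"rz": 0.003,"fingers": 1},{"x": -1.1,"y": 1.2,"z": 120,"rx": 0,"ry": 0,"rz": 0.003,"fingers": 1},{"x": -1.1,"y": 1.2,"z": 127.5,"rx": 0,"ry": 0,"rz": 0.003,"fingers": 1},{"x": -1.1,"y": 1.2,"z": 127.5,"rx": 0,"ry": 0,"rz": 0.003,"fingers": 1}])

```text
time_s: 18.9
tool_pos: [0.4408, -0.2898, 0.0423]
tool_rot: [-180.0, 0.0, 17.3]
force: [0.2, -1.0, -1.0]
grip_width: 0.0155
grasp_force: 50.0
```

Emit:
drive_tool(moves=[{"x": 0.4,"y": -1.2,"z": 0.7,"rx": 0,"ry": 0,"rz": 0,"fingers": 1},{"x": 0.4,"y": -1.2,"z": 0.7,"rx": 0,"ry": 0,"rz": 0,"fingers": 1},{"x": 0.4,"y": -1.2,"z": 0.7,"rx": 0,"ry": 0,"rz": 0,"fingers": -1},{"x": 0.4,"y": -1.2,"z": 0.7,"rx": 0,"ry": 0,"rz": 0,"fingers": -1},{"x": 0.4,"y": -1.2,"z": 0.7,"rx": 0,"ry": 0,"rz": 0,"fingers": -1},{"x": 0.4,"y": -1.2,"z": 0.7,"rx": 0,"ry": 0,"rz": 0,"fingers": -1},{"x": 0.4,"y": -1.2,"z": 0.7,"rx": 0,"ry": 0,"rz": 0,"fingers": -1},{"x": 0.4,"y": -1.2,"z": 0.7,"rx": 0,"ry": 0,"rz": 0,"fingers": -1}])

```text
time_s: 19.9
tool_pos: [0.441, -0.2887, 0.0417]
tool_rot: [-180.0, -0.0, 17.4]
force: [0.4, -0.6, 0.3]
grip_width: 0.0676
grasp_force: 0.0
```

Emit:
drive_tool(moves=[{"x": 0,"y": 0,"z": -20,"rx": 0,"ry": 0,"rz": 0,"fingers": -1},{"x": 0,"y": 0,"z": -70,"rx": 0,"ry": 0,"rz": 0,"fingers": -1},{"x": 0,"y": 0,"z": -130,"rx": 0,"ry": 0,"rz": 0,"fingers": -1},{"x": 0,"y": -9,"z": -178,"rx": 0,"ry": 0,"rz": 0,"fingers": -1},{"x": 0,"y": -9,"z": -178,"rx": 0,"ry": 0,"rz": 0,"fingers": -1},{"x": 0,"y": -9,"z": -178,"rx": 0,"ry": 0,"rz": 0,"fingers": -1}])

```text
time_s: 20.65
tool_pos: [0.4381, -0.28, 0.22]
tool_rot: [-180.0, -0.1, 17.3]
force: [-0.6, -0.4, -0.4]
grip_width: 0.087
grasp_force: 0.0
```

```bash
python3 - <<'E'
from h import *
delta([])
c=cam("wrist");H,S,V=[c["hsv"][:,:,i] for i in range(3)]
hd=((V<60)&(S<140)).astype(np.uint8);k=biggest(hd,(280,130,320,262));k=k[k[:,1]>153]
print("handle",rect(onplane(c,k,.062)))
kb=biggest(((S<50)&(V>110)).astype(np.uint8),(265,60,335,142));t=kb[kb[:,1]<=kb[:,1].min()+1];print("tip",onplane(c,t,.052).mean(0))
c=cam("top");H,S,V=[c["hsv"][:,:,i] for i in range(3)]
m=np.array([.6331,.0465]);W=np.array([-U[1],U[0]])
kk=biggest(((S<60)&(V>110)).astype(np.uint8),(205,120,315,258));P=onplane(c,kk,.0165);print("plate",rect(np.c_[(P[:,:2]-m)@U,(P[:,:2]-m)@W]))
d=cv2.absdiff(cv2.imread("pics/top0.png"),c["image"][:,:,::-1].copy()).max(2)
for n,(x,y) in dict(ind=(146,260),union=(156,149),dish=(419,156)).items(): print(n,(d[y-25:y+25,x-28:x+28]>40).sum())
g=cv2.cvtColor(c["image"],cv2.COLOR_RGB2GRAY)[135:215,225:305]; x0,y0=kk.min(0).astype(int);x1,y1=kk.max(0).astype(int);print(x0,y0,x1,y1)
E
```

```text
t 20.65 pos [ 438.1 -280.   220. ] rot [-1.7997e+02 -6.0000e-02  1.7350e+01] F [-0.64 -0.45 -0.39] M [-0.1   0.16 -0.03] w 0.087
handle (441.1, -288.2, 82.9, 14.8, 17.5)
tip [ 0.54081196 -0.25675447  0.052     ]
plate (29.5, -2.6, 66.1, 64.2, 89.7)
ind 0
union 0
dish 0
246 157 279 190
```

```bash
python3 -c "
from cell import workorder; print(workorder.sign_off())"
```

```text
the job is handed in; nothing more can be done
None
```

I turned the plate over onto the cork pad, register up, put the lifter back in its rest about 1.5 mm from where it started, left the other items where they were, and handed the job in after about 21 s of robot time; no verdict came back.

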